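# Lock a dosing cylinder in its stand, part-draw the plunger and hold it for a seal check

### The arm

A 6-joint arm with a two-finger parallel gripper is mounted at the origin on a cart in front of the work surface, level with it; the furniture and walls round the work are solid. World frame = base frame: x ahead of the robot, y to its left, z up, the work surface at z = 0. Lengths are in m, angles in rad, forces in N, time in s.
With the tool pointing down it reaches from about 0.375 to 0.925 m from the base axis. Payload 5.7 kg.
Tool frame: the origin (TCP) lies between the finger pads; the fingertips stand 14 mm ahead of it and the grasp point (between the pads) lies 5 mm behind it (manip.tcp_to_tips is the distance from the TCP to the fingertips, in m); z points along the fingers, y is the line along which they close (so a half turn about z gives the same grasp; the last joint's range is limited). The gripper opens to 85 mm and grips with 20 to 120 N. Pads are 22 mm wide; open, the fingers measure 114 mm over their backs; the gripper's body (76 mm by 85 mm) begins 54 mm behind the grasp point. The pads swing forward as they close: fully open they stand 13 mm farther back than shut.
Start: joints at [1.115, 0.359, 1.51, -0, 1.272, -0.115], TCP at [0.201, 0.565, 0.245] pointing down, gripper open.
Joint ranges: [-2.97, 2.97], [-1.01, 2.36], [0.21, 2.38], [-0.96, 4.11], [0.2, 2.71], [-2.98, 2.98]. Speed limits (rad/s): [2.39, 2.39, 3.14, 3.14, 3.14, 3.14].

### API

Orientations are given as a unit quaternion [x, y, z, w].
In Python, from cell import manip, eyes gives the robot as it stands.
- The arm moves only by the tool play_rows, never from a script. Its argument "increments" is a list of rows, each a list of 5 numbers: the finger opening in cm, from 0 to 8.54, then the shift along the tool's x, y, z in cm, then the turn about the tool's z in degrees. A call has exactly 5 rows; each row is the pose to reach, as a shift and turn from the pose commanded when the call began, along the tool's axes at that moment; what a row does not reach only later rows make up. A row lasts 1/12 s, in which the tool goes at most 41.7 mm and 7.16 degrees, less where a joint would pass 70% of its speed; a pose out of reach is approached as far as the arm can. A call with a gripper value outside its range is refused whole. The fingers move at their own pace and stop on an object; "newtons" is the grip in N (left out, the last holds). Time passes only in rows, so rows that repeat a pose let the fingers close, or fill a call up. It gives the time, the measured TCP pose, the force, the opening and the grip force at its end, in the units of the state.
- manip.state(): the state, without advancing time (a new reading comes with each control period).
- eyes.get_image(name): name is "scene" or "top"; returns the picture (400x640x3 uint8, blue, green, red); there is no depth.
- eyes.camera_params(name): a dict with "vertical_fov" (degrees; the focal length in pixels is half the picture's height over the tangent of half this angle, whatever the lens; pixels are square), "cx", "cy" (the principal point, pixels), "R" (3x3) and "t" (3): a world point X has camera coordinates R X + t. Camera axes: x right, y down, z forward; pixel columns grow to the right and rows downward; lengths in m; the calibration is good to about 2 mm. A picture is of the moment at which its call begins. camera_params takes no time and is no camera call.
- manip.finish_job(): hands the job in; it is judged then, once.
The state is a dict: "time_s": time; "qpos": joint angles; "dq": joint speeds; "joint_torque": joint torques, N m; "tcp_pos": TCP position; "tool_rot": TCP orientation; "ft_force": force on the tool from outside, world axes, zero at the start; "torque": the same for the moment, N m; "opening": finger opening in m; "gripper_force": force on a finger pad.
Only numpy, scipy, OpenCV 4.12 (cv2) and the standard library are available. Lean on these libraries where they do the work, as an engineer would, in place of code of your own. Each camera call takes 0.05 s, during which the arm holds its last target. There are 200 camera calls.

### The job

The titrator's dosing cylinder is in its service stand for a seal check. Swing the hinged keeper bar shut over the cylinder's flange, past the spring catch until it stays latched, so that the cylinder cannot be pulled up with the plunger; only then take the plunger by its black knob and draw it straight up out of the cylinder, without forcing it sideways, until the dark ring groove on the rod (40 mm up the stroke) is level with the top of the cylinder's collar. The plunger sinks back if let go, so finish while still holding it there, still and in line with the cylinder; leave the glassware around the stand where it is.

Things in the scene. Friction and masses are not known exactly. Their poses are not given: they have to be found in the camera images.
- stand: fixed stand: grey base 110 x 185 mm, two columns, aluminium bridge plate 70 x 174 mm (top at 106 mm). Origin on the cylinder's axis at worktop level (all heights are above it); z up, y along the bridge, turned up to 0.4 rad. Keeper's hinge pin at (0, +48 mm), 124.5 mm high; spring catch with black end knob at y -63 to -111 mm and stop pin at (+11, -57 mm), both 124 mm high
- keeper (a joint): hinge of the flat dark steel keeper bar (6 mm thick, at 113.5 to 119.5 mm). Radians: 0 = shut on the stop pin, bar along the stand's -y over the cylinder's flange; grows to 1.6 as it opens to the stand's -x side; starts at 0.8 to 1.4. Turns easily, but the sprung catch resists from 0.14 to 0.07 (4 to 10 N at the finger post); past 0.07 it snaps shut and is held below 0.03
- keeper_hinge (a point): point on the keeper bar's vertical hinge axis, at 116.5 mm
- keeper_post (a point): upright steel finger post near the free end of the keeper bar, 11 mm thick, 119.5 to 151 mm high, 94 mm from the hinge axis: pinch or push it to swing the bar. The point is on its axis at 136 mm
- cylinder: loose glass cylinder, 30 mm wide, hung in the bridge plate by its aluminium flange (52 mm wide, 6 mm thick, top at 112 mm); a collar 24 mm wide rises from it to 128 mm. Origin under the nozzle, at 24 mm when seated; z up its axis. About 0.12 kg, less than its seal's drag: it comes up with the plunger unless the keeper is shut, which lets it rise 1.5 mm
- collar_top (a point): centre of the bore's mouth at the top of the collar, 128 mm above the worktop when seated; its z points up the axis
- plunger: loose plunger, about 0.3 kg: steel rod 16 mm thick, 116 mm long, in an 18 mm bore 88 mm deep; ridged black knob on top (24 mm wide, 30 mm tall). Origin under the rod's foot, z up the rod. Fully in, as at the start, the foot is at 40 mm and the knob spans 156 to 186 mm. A sprung seal in the collar drags at about 2 N; let go, it sinks back by its weight
- knob (a point): centre of the plunger's knob (171 mm above the worktop when fully in)
- ring (a point): the dark ring groove round the plunger's rod, 48 mm above its foot: 40 mm below the top of the collar when the plunger is fully in, seen through the glass
- beaker: small empty glass beaker, 46 mm wide and 56 mm tall, behind the stand; leave it. Origin under it
- vial_large: sample vial with white cap, 30 mm wide and 76 mm tall, behind the stand; leave it. Origin under it
- vial_small: sample vial with dark cap, 22 mm wide and 59 mm tall, behind the stand; leave it. Origin under it
- petri_dish: glass dish 60 mm wide and 16 mm tall, to the right of the stand; leave it. Origin under it
- wash_bottle: white wash bottle, 62 mm wide and 191 mm tall, at the back left; leave it. Origin under it
Things that resemble listed ones, but are neither listed nor needed, are in the scene too. There is more than one size of the plunger; the one meant has the size given above.

How it is judged:
On the way, in this order (a step that is already met when the one before it is completed fails the run):
1. the keeper bar is shut and latched while the plunger is still fully in (value of joint keeper below 0.05 rad and z of ring in the frame of collar_top below -0.032 m), for 0.3 s.
2. the plunger is held by its knob with the ring level with the top of the collar (z of ring in the frame of collar_top between -0.007 and 0.007 m and contact force between the fingers and plunger above 1 N), for 0.3 s.
At the end, for the whole second after the job is handed in: keeper bar latched shut (below 0.05 rad), cylinder seated (within 4 mm), ring within 7 mm of the top of the collar, plunger held still by the fingers, in line within 0.035 rad, pressing on its bore with under 20 N; the fingers touch nothing of the cylinder (all of step 2 and contact force between the fingers and cylinder below 0.5 N and linear speed of plunger below 0.01 m/s and angle between the z axis of plunger and the z axis of cylinder, either way round below 0.035 rad and contact force between plunger and cylinder below 20 N and value of joint keeper below 0.05 rad and z of cylinder in the frame of stand below 0.028 m and angle between the z axis of cylinder and the z axis of stand, either way round below 0.06 rad); the arm keeps its last pose, push and grip.
It fails at once if the plunger is drawn more than 10 mm while the keeper bar is not latched (value of joint keeper above 0.08 rad and z of ring in the frame of collar_top above -0.03 m).
It fails at once if the cylinder is pulled up out of its seat (more than 6 mm) (z of cylinder in the frame of stand above 0.03 m).
It fails at once if the plunger is pulled far past the ring (more than 65 mm out) (z of ring in the frame of collar_top above 0.025 m).
It fails at once if the plunger is forced against its bore with more than 60 N (contact force between plunger and cylinder above 60 N).
It fails at once if a bystander is pushed more than 30 mm or tipped over (distance of any of beaker, vial_large, vial_small, petri_dish, wash_bottle from where it was at the start of the episode above 0.03 m or angle between any of beaker, vial_large, vial_small, petri_dish, wash_bottle's own z axis and vertical above 0.5 rad).
It also fails if it takes over 45 s, if anything falls off the work surface, if the arm or the gripper's body presses on something with over 40 N, if the wrist force passes 120 N, or if a joint passes its speed limit or range.

## Working session

There is one attempt and no reset: what is moved stays moved. The work goes in short steps, Python scripts to look and compute and a tool call to move; the robot and the scene stay as the last step left them, time stands still between calls to the robot, and variables do not carry over. Pictures are saved under pics/ and viewed, at most 10 in all, crops included, and the job is handed in when it is done.

Besides the shell and the picture viewer there is one more tool, called after ">>>" as name([rows], argument=value, ...), one row to a line, values as JSON. play_rows: Moves the arm, as the interface text tells. Its arguments: {"type":"object","properties":{"increments":{"type":"array","items":{"type":"array","items":{"type":"number"}}},"newtons":{"type":"number"}},"required":["increments"]}

```bash
ls; mkdir -p pics; python3 - <<'E'
from cell import manip, eyes
import cv2,json
for n in ["scene","top"]:
    cv2.imwrite(f"pics/{n}0.png",eyes.get_image(n))
    p=eyes.camera_params(n); print(n,p)
print(manip.state())
E
```

```text
pics
scene {'vertical_fov': 53.414105077831834, 'cx': 316.94896208633645, 'cy': 197.1463366521067, 'R': array([[-0.8685743 , -0.49542911,  0.01134383],
       [-0.4063398 ,  0.6989086 , -0.58857008],
       [ 0.28366644, -0.5158263 , -0.80836661]]), 't': array([0.55243602, 0.27261214, 0.86724383])}
top {'vertical_fov': 50.70935673389562, 'cx': 323.633636305169, 'cy': 196.45714925949162, 'R': array([[ 3.14203904e-04, -9.99939879e-01,  1.09608209e-02],
       [-9.99653016e-01, -6.02774466e-04, -2.63340992e-02],
       [ 2.63391229e-02, -1.09487434e-02, -9.99593105e-01]]), 't': array([0.06166714, 0.58695424, 1.07548397])}
{'time_s': 0.1, 'qpos': array([ 1.11487642e+00,  3.59422380e-01,  1.51133876e+00,  4.15576224e-05,
        1.27253108e+00, -1.15110951e-01]), 'dq': array([ 0.00083711, -0.00175227, -0.00139193,  0.0007143 ,  0.00038037,
       -0.00119957]), 'joint_torque': array([-1.09618039e-03, -5.28649199e+01, -2.79351157e+01, -2.06562072e-04,
        5.04147858e-03, -2.35134280e-05]), 'tcp_pos': array([0.20028126, 0.56494341, 0.24453841]), 'tool_rot': array([ 1.69586958e-01,  9.85514861e-01, -8.09786840e-04, -2.58395016e-04]), 'ft_force': array([-0.26531903,  0.1663019 , -0.20750989]), 'torque': array([ 0.03754401,  0.02645901, -0.04644168]), 'gripper_force': 0.0, 'opening': 0.08510982243816921}
```

View pics/scene0.png

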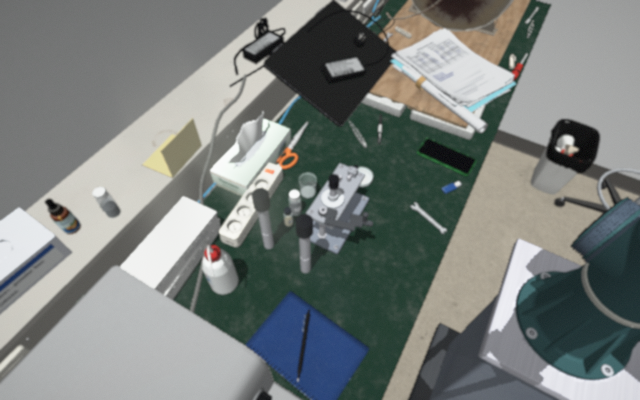

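View pics/top0.png

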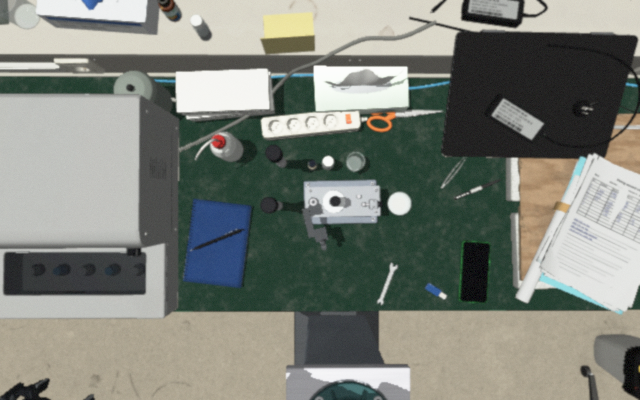

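The top view shows the stand at (342,202), with the dark keeper bar open from about (312,208) to (320,240). The knob is at (336,201). Grey rods with black tops at (275,155) and (268,205) could be taken for the plunger, but they stand free of the stand. In the scene view the stand's plunger knob is at (334,183). I'll check that in a close crop.

```bash
python3 - <<'E'
import cv2,numpy as np
a=cv2.imread("pics/top0.png")[165:260,285:400]; b=cv2.imread("pics/scene0.png")[155:260,285:400]
a=cv2.resize(a,(400,int(95*400/115)),interpolation=cv2.INTER_CUBIC); b=cv2.resize(b,(400,365),interpolation=cv2.INTER_CUBIC)
o=np.zeros((365,800,3),np.uint8);o[:a.shape[0],:400]=a;o[:,400:]=b
o=np.clip(o*1.5,0,255).astype(np.uint8)
cv2.imwrite("pics/crop0.png",o)
E
```

```text
(no output)
```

View pics/crop0.png

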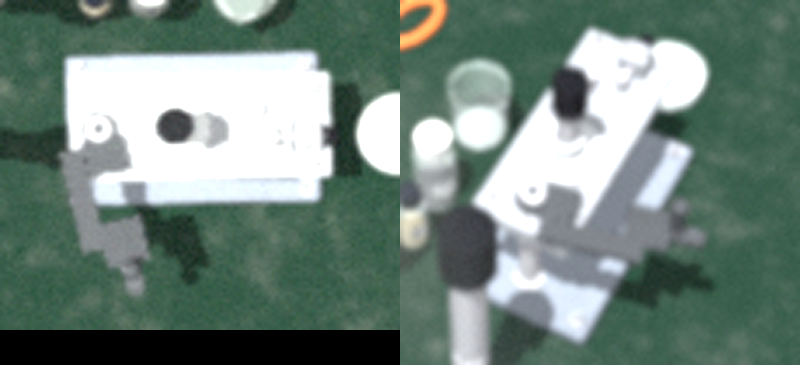

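The left half is the top view: hinge boss at full-image pixel (313,201.5), plunger knob at (335.6,201), bar swung to -x, post near (323,241). The right half is the scene view: knob at (334,181), hinge at (323,210), post near (367,219). The plunger meant is the one in the stand. The free-standing black-topped rods are decoys, including the one at crop (468,250). Next I triangulate these points.

```bash
cat >h.py <<'E'
import numpy as np,cv2
from cell import eyes
P={n:eyes.camera_params(n) for n in("scene","top")}
def ray(n,uv):
    p=P[n];f=200/np.tan(np.radians(p["vertical_fov"]/2))
    d=p["R"].T@np.array([(uv[0]-p["cx"])/f,(uv[1]-p["cy"])/f,1]);return -p["R"].T@p["t"],d/np.linalg.norm(d)
def plane(n,uv,z):
    c,d=ray(n,uv);return c+d*(z-c[2])/d[2]
def proj(n,X):
    p=P[n];f=200/np.tan(np.radians(p["vertical_fov"]/2));c=p["R"]@X+p["t"];return c[:2]/c[2]*f+[p["cx"],p["cy"]]
def tri(a,b):
    A=np.zeros((3,3));y=np.zeros(3);R=[ray("scene",a),ray("top",b)]
    for c,d in R:
        M=np.eye(3)-np.outer(d,d);A+=M;y+=M@c
    X=np.linalg.solve(A,y);return X,[np.linalg.norm((np.eye(3)-np.outer(d,d))@(X-c))*1e3 for c,d in R]
E
python3 - <<'E'
from h import *
np.set_printoptions(precision=4,suppress=True)
t=cv2.imread("pics/top0.png");s=cv2.imread("pics/scene0.png")
def blob(im,box,lo,hi):
    x0,y0,x1,y1=box;g=im[y0:y1,x0:x1].max(2);m=((g>=lo)&(g<hi)).astype(np.uint8)
    n,l,st,c=cv2.connectedComponentsWithStats(m);
    return [(st[i].tolist(),(c[i]+[x0,y0]).round(1).tolist()) for i in range(1,n) if st[i][4]>8]
kt=blob(t,(325,190,346,212),0,70);ks=blob(s,(322,168,346,195),0,70)
print("knob",kt,ks)
print("knob tri",tri((333.9,181.7),(335.6,201.2)))
print("hinge tri",tri((323.2,209.6),(313.2,201.5)))
for pt in [(323.2,242.6),(321,236),(324,247)]: print("post",plane("top",pt,.136),tri((367.2,218.8),pt))
# bright plate
hsv=cv2.cvtColor(t,cv2.COLOR_BGR2HSV);m=((hsv[...,2]>150)&(hsv[...,1]<60)).astype(np.uint8)
m[:, :300]=0;m[:,384:]=0;m[:175]=0;m[230:]=0
cs,_=cv2.findContours(m,0,1);c=max(cs,key=cv2.contourArea);r=cv2.minAreaRect(c);print(r)
b=cv2.boxPoints(r);print(b,[plane("top",q,.106)[:2] for q in b])
print(t[232:252:1,312:332].max(2))
print(s[205:232,355:378].max(2))
E
```

```text
knob [([6, 7, 9, 9, 63], [334.9, 200.9])] [([0, 0, 17, 21, 229], [329.5, 177.6])]
knob tri (array([0.573 , 0.0379, 0.1702]), [np.float64(0.7120811304393357), np.float64(0.7120811304394427)])
hinge tri (array([0.5722, 0.087 , 0.1245]), [np.float64(0.13575484128579196), np.float64(0.13575484128581242)])
post [0.4795 0.0643 0.136 ] (array([0.4774, 0.0636, 0.1292]), [np.float64(1.6416953940967918), np.float64(1.6416953940968564)])
post [0.4943 0.0693 0.136 ] (array([0.4849, 0.0658, 0.1278]), [np.float64(9.50172629478619), np.float64(9.501726294786264)])
post [0.4696 0.0625 0.136 ] (array([0.4723, 0.0637, 0.1328]), [np.float64(3.2718447356063574), np.float64(3.271844735606327)])
((341.57061767578125, 201.52857971191406), (42.031593322753906, 74.98500061035156), 88.85424041748047)
[[303.6654 181.2667]
 [378.6354 179.7673]
 [379.4759 221.7905]
 [304.5058 223.2899]] [array([0.6198, 0.1096]), array([ 0.6234, -0.0656]), array([ 0.5253, -0.0672]), array([0.5218, 0.1075])]
[[102  95  98  98  93  98  95  99  95  91  96  95  95  91  65  44  36  34
   39  39]
 [ 99 100  98  96  99  94  95  93  95  
[... 3496 characters left out ...]
 66  67  66  70  74]
 [ 88  87  85  85  89  88  84  71  67  68  73  71  70  70  73  77  72  69
   65  65  67  68  70]
 [ 79  74  71  73  77  79  75  71  72  75  74  73  68  69  70  66  64  65
   64  65  65  68  67]
 [ 72  62  58  59  62  65  67  71  71  73  76  70  69  70  69  67  65  65
   66  64  65  66  64]
 [ 65  54  48  48  52  52  57  62  68  70  69  71  70  70  66  67  68  67
   65  64  66  66  65]
 [ 59  48  36  39  41  46  47  53  56  61  63  68  68  68  63  64  65  64
   66  64  64  64  66]
 [ 53  42  36  35  36  39  42  44  42  45  53  57  61  59  57  59  62  64
   63  66  65  64  63]
 [ 51  40  39  35  33  32  37  40  39  39  40  46  48  44  41  46  53  61
   66  67  67  64  65]]
```

```bash
python3 - <<'E'
from h import *
np.set_printoptions(precision=4,suppress=True)
H=np.array([.5722,.087])
for a in [(365,213.8),(369,222.5)]:
  for b in [(321.5,242.5),(323.3,247)]:
    X,e=tri(a,b);print(a,b,X,max(e).round(1),"r",np.linalg.norm(X[:2]-H),"ang",np.arctan2(-(X-0)[0]+H[0],-X[1]+H[1]))
for th in (.02,):
  for q in np.arange(1.0,1.45,.1):
    d=np.array([-np.sin(q),-np.cos(q)]);d=np.array([d[0]*np.cos(th)-d[1]*np.sin(th),d[0]*np.sin(th)+d[1]*np.cos(th)])
    xy=H+.094*d
    print(q,xy,*[proj(n,np.r_[xy,z]).round(1) for n in("top","scene") for z in(.1195,.151)])
E
```

```text
(365, 213.8) (321.5, 242.5) [0.4812 0.0683 0.1519] 0.2 r 0.09293519663701698 ang 1.3680021107913618
(365, 213.8) (323.3, 247) [0.4762 0.0665 0.1529] 5.5 r 0.0981600699779694 ang 1.3600368739213489
(369, 222.5) (321.5, 242.5) [0.4741 0.0663 0.121 ] 4.7 r 0.10025845635407597 ang 1.362716721162464
(369, 222.5) (323.3, 247) [0.469  0.0642 0.1214] 0.8 r 0.10567732044411318 ang 1.3536917641082737
1.0 [0.4941 0.0346] [336.  235.6] [336.6 236.5] [364.8 208.6] [366.3 200.4]
1.1 [0.4893 0.0427] [332.5 237.7] [333.  238.7] [365.2 212.1] [366.8 204. ]
1.2000000000000002 [0.4853 0.0512] [328.8 239.5] [329.2 240.5] [365.1 215.6] [366.7 207.5]
1.3000000000000003 [0.4821 0.06  ] [325.  240.8] [325.2 242. ] [364.7 219.1] [366.3 211.1]
1.4000000000000004 [0.4799 0.0692] [321.  241.8] [321.1 243. ] [363.8 222.5] [365.4 214.6]
```

```bash
cat >g.py <<'E'
from h import *
from cell import manip
from scipy.spatial.transform import Rotation as Ro
def go(xyz,ang=None):
    "shift (cm, tool axes) and turn (deg) to reach xyz with tool y at world angle ang"
    s=manip.state();R=Ro.from_quat(s["tool_rot"]).as_matrix()
    a=np.degrees(np.arctan2(R[1,1],R[0,1]))
    return (R.T@(np.array(xyz)-s["tcp_pos"])*100).round(2).tolist(), None if ang is None else round(a-ang,1), round(a,1)
E
python3 - <<'E'
from g import *
print(go((.24,.32,.25),-79));print(go((.34,.22,.25),-79));print(go((.474,.105,.25),-79))
E
```

```text
([-11.93, -21.76, -0.51], np.float64(149.5), np.float64(70.5))
([-24.7, -27.84, -0.51], np.float64(149.5), np.float64(70.5))
([-41.17, -34.2, -0.5], np.float64(149.5), np.float64(70.5))
```

>>> play_rows([
  [0,-2,-3.6,-0.5,7],
  [0,-4,-7.2,-0.5,14],
  [0,-6,-10.8,-0.5,21],
  [0,-8,-14.4,-0.5,28],
  [0,-10,-18,-0.5,35],
])

```text
time_s: 0.52
tcp_pos: [0.2342, 0.3604, 0.2498]
tool_rot: [0.46, 0.888, -0.0, 0.0]
ft_force: [2.0, -0.6, -0.1]
opening: 0.0256
gripper_force: 0.0
```

```bash
python3 - <<'E'
from g import *
print(go((.24,.32,.25),-79));print(go((.34,.22,.25),-79));print(go((.474,.105,.25),-79),manip.state()["qpos"])
E
```

```text
([-3.64, -1.85, -0.01], np.float64(114.2), np.float64(35.2))
([-17.57, 0.56, -0.01], np.float64(114.2), np.float64(35.2))
([-34.69, 4.89, -0.0], np.float64(114.2), np.float64(35.2)) [ 8.33764022e-01  1.04945554e-01  1.84771229e+00 -2.97926433e-04
  1.18978808e+00  2.19886008e-01]
```

>>> play_rows([
  [0,-3.5,0.1,0,7],
  [0,-7,0.2,0,14],
  [0,-10.5,0.3,0,21],
  [0,-14,0.5,0,28],
  [0,-17.5,0.6,0,35],
])

```text
time_s: 0.93
tcp_pos: [0.3416, 0.2218, 0.2503]
tool_rot: [0.706, 0.708, 0.0, 0.0]
ft_force: [0.7, 1.0, 1.6]
opening: -0.0
gripper_force: 0.0
```

```bash
python3 - <<'E'
from g import *
print(go((.474,.105,.25),-79),manip.state()["qpos"])
E
```

```text
([-11.72, 13.21, 0.03], np.float64(79.1), np.float64(0.1)) [4.05999225e-01 6.86182652e-02 1.88809904e+00 3.61138697e-06
 1.18471775e+00 4.03537400e-01]
```

>>> play_rows([
  [0,-2.4,2.7,0,7],
  [0,-4.8,5.4,0,14],
  [0,-7.2,8.1,0,21],
  [0,-9.5,10.7,0,28],
  [0,-11.7,13.2,0,35],
])

```text
time_s: 1.35
tcp_pos: [0.475, 0.1057, 0.2501]
tool_rot: [0.887, 0.462, -0.0, -0.0]
ft_force: [-0.2, 0.3, -0.0]
opening: -0.0005
gripper_force: 0.0
```

>>> play_rows([
  [0,0,0,0,7],
  [0,0,0,0,14],
  [0,0,0,0,21],
  [0,0,0,0,28],
  [0,0,0,0,35],
])

```text
time_s: 1.77
tcp_pos: [0.4737, 0.1072, 0.2499]
tool_rot: [0.985, 0.175, -0.001, -0.0]
ft_force: [-0.2, -0.1, -0.7]
opening: -0.0
gripper_force: 0.0
```

```bash
python3 - <<'E'
from g import *
print(go((.474,.105,.146),-79),manip.state()["qpos"])
E
```

```text
([-0.04, 0.22, 10.39], np.float64(9.1), np.float64(-69.9)) [ 8.03211989e-02  1.89548313e-01  1.74215371e+00 -7.93532698e-05
  1.21098214e+00  1.30032525e+00]
```

>>> play_rows([
  [0,0,0,2,3],
  [0,0,0.1,4.5,6],
  [0,0,0.2,7,9],
  [0,0,0.2,9,9],
  [0,0,0.2,10.4,9],
])

```text
time_s: 2.18
tcp_pos: [0.4733, 0.1054, 0.1442]
tool_rot: [0.995, 0.1, -0.001, 0.0]
ft_force: [-0.3, -0.2, -0.4]
opening: 0.0001
gripper_force: 0.0
```

```bash
python3 - <<'E'
from g import *
a=eyes.get_image("top")[165:265,280:400];b=eyes.get_image("scene")[145:245,300:420]
o=np.hstack([cv2.resize(q,(400,333),interpolation=cv2.INTER_CUBIC) for q in(a,b)])
cv2.imwrite("pics/c1.png",np.clip(o*1.5,0,255).astype(np.uint8))
H=np.array([.572,.087]);s=manip.state();print(s["tcp_pos"],s["ft_force"])
for q in [1.38,1.2,1.0,.8,.6,.4,.3,.2,.1,0]:
    al=q-.02
    p=H+.094*np.array([-np.sin(al),-np.cos(al)]);t=np.array([np.cos(al),-np.sin(al)])
    c=p-.020*t;print(q,p.round(4),go((*c,.146),-np.degrees(al)))
E
```

```text
[0.47243477 0.10530957 0.14395324] [-0.52566037  0.75011364  0.24144949]
1.38 [0.4801 0.0673] ([-0.03, 1.87, -0.21], np.float64(-0.6), np.float64(-78.5))
1.2 [0.4851 0.0512] ([-0.22, 3.59, -0.21], np.float64(-10.9), np.float64(-78.5))
1.0 [0.4939 0.0346] ([-0.06, 5.5, -0.21], np.float64(-22.4), np.float64(-78.5))
0.8 [0.5059 0.0202] ([0.47, 7.35, -0.21], np.float64(-33.8), np.float64(-78.5))
0.6 [0.5205 0.0084] ([1.36, 9.05, -0.22], np.float64(-45.3), np.float64(-78.5))
0.4 [ 5.371e-01 -3.000e-04] ([2.57, 10.54, -0.23], np.float64(-56.8), np.float64(-78.5))
0.3 [ 0.546  -0.0033] ([3.28, 11.19, -0.23], np.float64(-62.5), np.float64(-78.5))
0.2 [ 0.5552 -0.0055] ([4.05, 11.76, -0.23], np.float64(-68.2), np.float64(-78.5))
0.1 [ 0.5645 -0.0067] ([4.87, 12.25, -0.24], np.float64(-73.9), np.float64(-78.5))
0 [ 0.5739 -0.007 ] ([5.74, 12.66, -0.24], np.float64(-79.7), np.float64(-78.5))
```

View pics/c1.png

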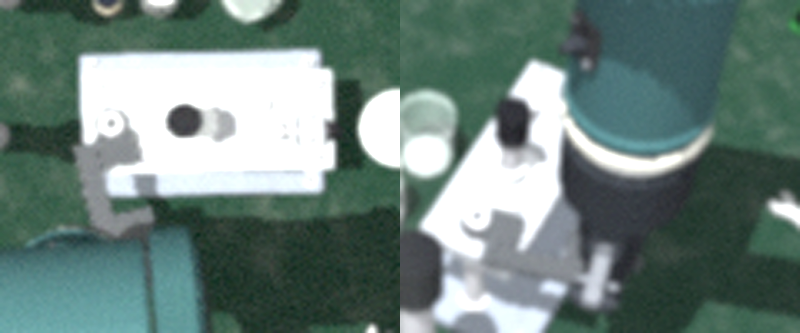

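The keeper bar and post are clear in the top crop and the fingers are down just behind the post. Pushing along the arc now.

>>> play_rows([
  [0,0,1.9,0,0],
  [0,-0.2,2.8,0,-5],
  [0,-0.2,3.6,0,-11],
  [0,-0.1,4.6,0,-17],
  [0,0,5.5,0,-22],
])

```text
time_s: 2.7
tcp_pos: [0.4861, 0.0513, 0.1473]
tool_rot: [0.957, 0.291, 0.0, 0.0]
ft_force: [0.5, 0.3, -0.4]
opening: 0.0001
gripper_force: 0.2
```

```bash
cat > arc.py <<'E'
from g import *
H=np.array([.572,.087]);s=manip.state();print(s["tcp_pos"],s["ft_force"])
for q in [.9,.8,.7,.6,.5,.4,.3,.2,.1,0]:
    al=q-.02
    p=H+.094*np.array([-np.sin(al),-np.cos(al)]);t=np.array([np.cos(al),-np.sin(al)])
    c=p-.020*t;print(q,go((*c,.144),-np.degrees(al)))
E
python3 arc.py
```

```text
[0.48605078 0.05128147 0.1472822 ] [ 0.4870376   0.34858199 -0.43648135]
0.9 ([-0.42, 0.77, 0.33], np.float64(-5.8), np.float64(-56.2))
0.8 ([-0.48, 1.73, 0.33], np.float64(-11.5), np.float64(-56.2))
0.7 ([-0.44, 2.69, 0.33], np.float64(-17.3), np.float64(-56.2))
0.6 ([-0.3, 3.64, 0.33], np.float64(-23.0), np.float64(-56.2))
0.5 ([-0.07, 4.57, 0.33], np.float64(-28.7), np.float64(-56.2))
0.4 ([0.25, 5.48, 0.33], np.float64(-34.5), np.float64(-56.2))
0.3 ([0.66, 6.35, 0.33], np.float64(-40.2), np.float64(-56.2))
0.2 ([1.15, 7.17, 0.33], np.float64(-45.9), np.float64(-56.2))
0.1 ([1.73, 7.94, 0.33], np.float64(-51.6), np.float64(-56.2))
0 ([2.38, 8.65, 0.33], np.float64(-57.4), np.float64(-56.2))
```

>>> play_rows([
  [0,-0.4,0.8,0.2,-6],
  [0,-0.5,1.7,0.2,-12],
  [0,-0.4,2.7,0.2,-17],
  [0,-0.3,3.6,0.2,-23],
  [0,-0.1,4.6,0.2,-29],
])

```text
time_s: 3.12
tcp_pos: [0.5105, 0.0124, 0.1453]
tool_rot: [0.854, 0.521, 0.0, 0.0]
ft_force: [0.2, -0.7, -0.3]
opening: -0.0003
gripper_force: 0.2
```

```bash
python3 arc.py; python3 - <<'E'
from g import *
a=eyes.get_image("top")[165:265,280:400];b=eyes.get_image("scene")[145:245,300:420]
o=np.hstack([cv2.resize(q,(400,333),interpolation=cv2.INTER_CUBIC) for q in(a,b)])
cv2.imwrite("pics/c2.png",np.clip(o*1.5,0,255).astype(np.uint8))
E
```

```text
[0.51051998 0.01243851 0.14532549] [ 0.2356116  -0.68222147 -0.28070875]
0.9 ([1.59, -3.49, 0.13], np.float64(23.2), np.float64(-27.2))
0.8 ([1.08, -2.67, 0.13], np.float64(17.5), np.float64(-27.2))
0.7 ([0.65, -1.81, 0.13], np.float64(11.7), np.float64(-27.2))
0.6 ([0.3, -0.92, 0.13], np.float64(6.0), np.float64(-27.2))
0.5 ([0.05, 0.01, 0.13], np.float64(0.3), np.float64(-27.2))
0.4 ([-0.1, 0.96, 0.13], np.float64(-5.5), np.float64(-27.2))
0.3 ([-0.17, 1.92, 0.13], np.float64(-11.2), np.float64(-27.2))
0.2 ([-0.13, 2.88, 0.13], np.float64(-16.9), np.float64(-27.2))
0.1 ([-0.0, 3.83, 0.13], np.float64(-22.6), np.float64(-27.2))
0 ([0.22, 4.76, 0.13], np.float64(-28.4), np.float64(-27.2))
```

View pics/c2.png

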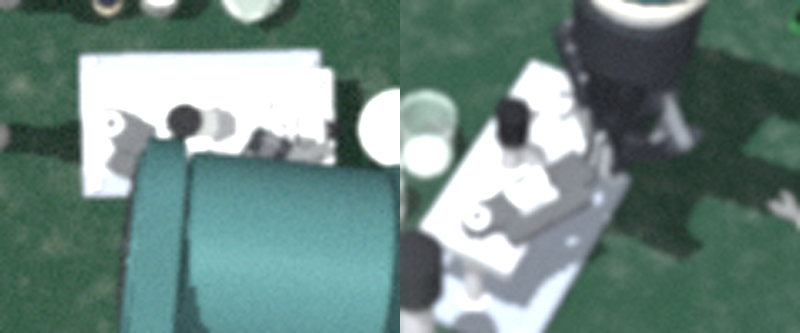

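The scene crop shows the bar swung well toward the plunger and the fingers at its post, so it is following. I'll carry on to the catch.

>>> play_rows([
  [0,-0.1,1.0,0.1,-6],
  [0,-0.2,1.9,0.1,-11],
  [0,-0.1,2.9,0.1,-17],
  [0,0,3.5,0.1,-22],
  [0,0.1,4.2,0.1,-25],
])

```text
time_s: 3.63
tcp_pos: [0.5478, -0.0055, 0.1439]
tool_rot: [0.722, 0.692, -0.0, -0.0]
ft_force: [-0.3, 1.1, -0.2]
opening: 0.0002
gripper_force: 0.2
```

```bash
python3 arc.py|sed -n '1p;8,11p'
```

```text
[ 0.5478273  -0.00545541  0.14390895] [-0.30836618  1.10226799 -0.20734723]
0.3 ([0.67, -2.13, -0.01], np.float64(13.6), np.float64(-2.5))
0.2 ([0.3, -1.25, -0.01], np.float64(7.8), np.float64(-2.5))
0.1 ([0.02, -0.33, -0.01], np.float64(2.1), np.float64(-2.5))
0 ([-0.17, 0.61, -0.01], np.float64(-3.6), np.float64(-2.5))
```

>>> play_rows([
  [0,0,0.2,0,0],
  [0,0,0.4,0,-2],
  [0,0,0.6,0,-2],
  [0,-0.1,0.8,0,-2],
  [0,-0.1,1.0,0,-2],
])

```text
time_s: 4.05
tcp_pos: [0.5562, -0.0068, 0.1433]
tool_rot: [0.711, 0.703, -0.001, -0.001]
ft_force: [-7.0, -0.1, 6.2]
opening: 0.0
gripper_force: 3.9
```

```bash
python3 - <<'E'
from g import *
s=manip.state();print(s["tcp_pos"],s["ft_force"],s["torque"])
a=eyes.get_image("top")[165:265,280:400];b=eyes.get_image("scene")[145:245,300:420]
o=np.hstack([cv2.resize(q,(400,333),interpolation=cv2.INTER_CUBIC) for q in(a,b)])
cv2.imwrite("pics/c3.png",np.clip(o*1.5,0,255).astype(np.uint8))
E
```

```text
[ 0.55615394 -0.00677716  0.1432588 ] [-7.00369467 -0.0657382   6.1516486 ] [0.08058057 1.09437503 0.01837263]
```

View pics/c3.png

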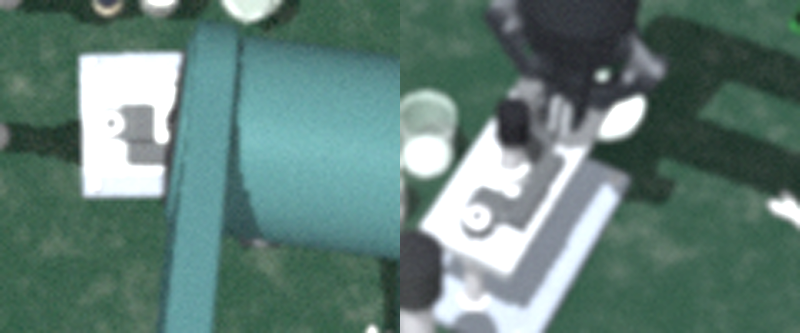

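The bar now lies nearly along the stand and the force has reached 7 N, which is the catch resisting. I'll push past it.

>>> play_rows([
  [0,0,0.3,-0.1,0],
  [0,0,0.5,-0.2,0],
  [0,0,0.7,-0.2,0],
  [0,0,0.9,-0.2,0],
  [0,0,1.1,-0.2,0],
])

```text
time_s: 4.57
tcp_pos: [0.5571, -0.0068, 0.143]
tool_rot: [0.711, 0.703, -0.008, -0.008]
ft_force: [-29.3, -1.8, 15.8]
opening: -0.0001
gripper_force: 15.0
```

>>> play_rows([
  [0,0,-0.7,0,0],
  [0,0,-1.4,0,0],
  [0,0,-2.4,0,0],
  [0,0,-2.8,-2,0],
  [0,0,-2.8,-5,0],
])

```text
time_s: 4.98
tcp_pos: [0.5375, -0.0066, 0.1933]
tool_rot: [0.711, 0.703, -0.002, -0.003]
ft_force: [0.8, 0.4, 0.3]
opening: 0.0001
gripper_force: 0.0
```

>>> play_rows([
  [0,0,-2,-3,0],
  [0,0,-5,-6,0],
  [0,0,-9,-7,0],
  [0,0,-13,-7,0],
  [8.5,0,-15,-7,0],
])

```text
time_s: 5.4
tcp_pos: [0.3869, -0.0052, 0.2659]
tool_rot: [0.711, 0.704, -0.0, 0.0]
ft_force: [-0.4, 0.8, -0.1]
opening: 0.0108
gripper_force: 0.0
```

```bash
python3 - <<'E'
from g import *
s=manip.state();print(s["tcp_pos"],s["ft_force"],s["qpos"])
a=eyes.get_image("top");b=eyes.get_image("scene")
cv2.imwrite("pics/top4.png",a);cv2.imwrite("pics/scene4.png",b)
o=np.hstack([cv2.resize(q,(400,333),interpolation=cv2.INTER_CUBIC) for q in(a[165:265,280:400],b[145:245,300:420])])
cv2.imwrite("pics/c4.png",np.clip(o*1.3,0,255).astype(np.uint8))
E
```

```text
[ 0.38689091 -0.00516338  0.26590583] [-0.41769189  0.83761669 -0.12516741] [-1.92119933e-01  1.80641549e-02  1.89952666e+00 -2.82632537e-04
  1.22381000e+00 -1.82177770e-01]
```

View pics/c4.png

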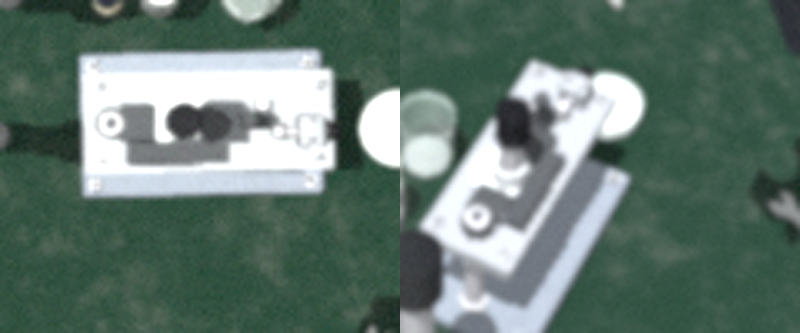

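The bar now lies along the plate, with the knob in place at crop (185,121) and the post near (265,105). I'll measure the keeper angle and locate the knob precisely.

```bash
python3 - <<'E'
from g import *
np.set_printoptions(precision=4,suppress=True,linewidth=160)
t=cv2.imread("pics/top4.png");s=cv2.imread("pics/scene4.png")
print("hinge tri",tri((300+478/3.333,145+215/3.333),(280+111/3.333,165+123/3.333)))
for q in(-.05,0,.05,.1,.15):
    al=q-.02;p=np.array([.572,.087])+.094*np.array([-np.sin(al),-np.cos(al)])
    print(q,proj("top",np.r_[p,.151]),proj("scene",np.r_[p,.151]))
print(t[190:206,350:368].max(2)); print(s[160:182,342:362].max(2))
# plate rectangle now unobstructed
hsv=cv2.cvtColor(t,cv2.COLOR_BGR2HSV)
for thr in(170,185,200):
    m=(hsv[...,2]>thr).astype(np.uint8);m[:,:300]=0;m[:,384:]=0;m[:175]=0;m[230:]=0
    c=max(cv2.findContours(m,0,1)[0],key=cv2.contourArea);r=cv2.minAreaRect(c);print(thr,r,plane("top",r[0],.106))
# knob blobs
g=t.max(2);m=(g<60).astype(np.uint8);m[:,:325]=0;m[:,341:]=0;m[:190]=0;m[212:]=0
c=max(cv2.findContours(m,0,1)[0],key=cv2.contourArea);print("knob top",cv2.minEnclosingCircle(c),cv2.boundingRect(c))
g=s.max(2);m=(g<70).astype(np.uint8);m[:,:326]=0;m[:,343:]=0;m[:168]=0;m[192:]=0
c=max(cv2.findContours(m,0,1)[0],key=cv2.contourArea);print("knob sc",cv2.boundingRect(c),np.mean(c.reshape(-1,2),0))
for z in(.156,.186):print(proj("scene",np.array([.573,.038,z])),proj("top",np.array([.573,.038,z])))
E
```

```text
hinge tri (array([0.455 , 0.0872, 0.3005]), [np.float64(114.0228917523175), np.float64(114.02289175231763)])
-0.05 [355.1912 198.5265] [340.8882 172.7179]
0 [355.2895 200.6346] [342.7442 173.4526]
0.05 [355.2825 202.7453] [344.56   174.2587]
0.1 [355.17   204.8534] [346.3314 175.1349]
0.15 [354.9524 206.9536] [348.0545 176.0796]
[[212 211 212 211 212 211 212 212 212 209 208 209 213 210 210 210 208 209]
 [211 211 211 210 212 210 210 210 213 209 210 209 208 210 209 209 210 210]
 [212 211 211 212 211 210 213 211 209 210 210 209 211 211 209 211 210 213]
 [209 210 209 210 211 211 212 212 208 212 208 209 207 212 210 212 209 211]
 [198 196 202 206 211 211 206 203 214 211 204 201 206 212 211 209 211 213]
 [152 157 166 187 203 206 190 211 222 220 190 175 196 207 209 211 208 207]
 [110 110 121 147 184 196 186 211 228 224 190 164 190 207 209 207 208 211]
 [ 95  97 103 120 148 174 168 183 213 208 167 157 189 207 211 207 209 209]
 [ 95  92  94 101 112 130 126 121 134 139 127 147 181 204 207 211 212 208]
 [ 90  83  85  90  95 101  89  77  79  93  98 112 147 184 204 211 209 211]
 [ 88  85  77  89  
[... 2074 characters left out ...]
 204 203 197 183]
 [ 57  54  56  67  96 126 142 145 160 184 199 204 205 204 205 204 204 201 191 180]
 [ 65  61  62  82 116 144 163 169 181 195 202 205 205 204 206 205 203 196 183 188]]
170 ((341.5755615234375, 201.4766082763672), (40.53390121459961, 74.547607421875), 88.75463104248047) [0.5726 0.0212 0.106 ]
185 ((341.93402099609375, 201.568603515625), (40.0118293762207, 73.83250427246094), 88.8982925415039) [0.5724 0.0203 0.106 ]
200 ((341.0, 200.0), (72.0, 32.0), 0.0) [0.5761 0.0225 0.106 ]
knob top ((335.72222900390625, 200.5), 4.954827785491943) (331, 197, 10, 9)
knob sc (326, 172, 17, 20) [333.5283 181.566 ]
[333.8949 185.6895] [335.1808 200.9849]
[334.5302 177.2027] [335.7172 200.7663]
```

```bash
python3 - <<'E'
from g import *
np.set_printoptions(precision=4,suppress=True,linewidth=160)
for a in [(348.3,176),(351,169.5),(356,171.5)]:
  for b in [(358.2,196),(358.2,200.5),(363,204)]: print(a,b,*tri(a,b))
t=cv2.imread("pics/top4.png");s=cv2.imread("pics/scene4.png")
# slope of bar's long lower edge and of bridge front edge in top view (subpixel half-level crossing per column)
def edge(cols,r0,r1,lev,sgn):
    pts=[]
    for c in cols:
        v=t[r0:r1,c].max(1).astype(float)
        k=[i for i in range(len(v)-1) if (v[i]-lev)*sgn<0<=(v[i+1]-lev)*sgn]
        if k:i=k[0];pts.append((c,r0+i+(lev-v[i])/(v[i+1]-v[i])))
    p=np.array(pts);f=np.polyfit(p[:,0],p[:,1],1);return len(p),f,np.abs(np.polyval(f,p[:,0])-p[:,1]).max()
print("bar",edge(range(322,346),208,217,150,1))
print(t[205:225,322].max(1),t[205:225,345].max(1))
print("plate",edge(range(312,372),211,224,200,-1))
E
```

```text
(348.3, 176) (358.2, 196) [ 0.5754 -0.0194  0.1291] [np.float64(10.141860760653781), np.float64(10.141860760653907)]
(348.3, 176) (358.2, 200.5) [ 0.5695 -0.0172  0.1343] [np.float64(5.433543892025529), np.float64(5.4335438920255905)]
(348.3, 176) (363, 204) [ 0.567  -0.0267  0.125 ] [np.float64(0.4109192876012373), np.float64(0.41091928760108426)]
(351, 169.5) (358.2, 196) [ 0.5725 -0.0176  0.157 ] [np.float64(12.453083684190736), np.float64(12.453083684190887)]
(351, 169.5) (358.2, 200.5) [ 0.5668 -0.0155  0.1616] [np.float64(7.862558758751567), np.float64(7.862558758751795)]
(351, 169.5) (363, 204) [ 0.5644 -0.0249  0.1526] [np.float64(2.2163082397178386), np.float64(2.216308239717982)]
(356, 171.5) (358.2, 196) [ 0.567  -0.0199  0.1523] [np.float64(18.402684397181996), np.float64(18.402684397182238)]
(356, 171.5) (358.2, 200.5) [ 0.5613 -0.018   0.1564] [np.float64(13.745643047984474), np.float64(13.745643047984407)]
(356, 171.5) (363, 204) [ 0.5589 -0.0277  0.1466] [np.float64(8.141476424124876), np.float64(8.1414764241249)]
bar (24, array([ -0.0503, 230.7331]), np.float64(0.4183962150518141))
[ 98  93  77  93  98 100  99  97 100 138 196 206 189 183 183 182 179 173 149  90] [ 58  66  89  97 101  98  93 100 137 195 200 178 177 180 181 182 177 160 101  65]
plate (45, array([ -0.0325, 226.478 ]), np.float64(3.478056596539659))
```

The bar's edge is parallel to the plate edge to within about 0.02 rad (any difference is on the shut side), so with the 29 N reaction at the stop the keeper is shut. The knob still fits z = 171 mm at xy (0.5735, 0.038). Going over it.

```bash
python3 - <<'E'
from g import *
print(go((.5735,.038,.25),0),go((.5735,.038,.168),0))
E
```

```text
([4.51, 18.6, 1.53], np.float64(-0.6), np.float64(-0.6)) ([4.51, 18.61, 9.73], np.float64(-0.6), np.float64(-0.6))
```

>>> play_rows([
  [5.5,0.9,3.7,0,0],
  [5.5,1.8,7.4,0,0],
  [5.5,2.7,11.1,0,0],
  [5.5,3.6,14.9,0.6,0],
  [5.5,4.5,18.6,1.4,0],
])

```text
time_s: 5.92
tcp_pos: [0.5812, 0.0382, 0.2519]
tool_rot: [0.711, 0.704, 0.001, 0.002]
ft_force: [-0.4, -0.4, 1.0]
opening: 0.0551
gripper_force: 0.0
```

>>> play_rows([
  [5.5,0,0,0,0],
  [5.5,0,0,0,0],
  [5.5,0,0,0,0],
  [5.5,0,0,0,0],
  [5.5,0,0,0,0],
])

```text
time_s: 6.33
tcp_pos: [0.5764, 0.0374, 0.2518]
tool_rot: [0.711, 0.704, 0.0, 0.0]
ft_force: [0.0, 0.5, 0.2]
opening: 0.0549
gripper_force: 0.0
```

```bash
python3 - <<'E'
from g import *
print(go((.5735,.038,.168),0),manip.state()["ft_force"])
E
```

```text
([0.06, -0.29, 8.38], np.float64(-0.6), np.float64(-0.6)) [0.02982405 0.4917705  0.17328768]
```

>>> play_rows([
  [5.5,0.1,-0.3,1.5,0],
  [5.5,0.1,-0.3,3.5,0],
  [5.5,0.1,-0.3,5.5,0],
  [5.5,0.1,-0.3,7.2,0],
  [5.5,0.1,-0.3,8.4,0],
])

```text
time_s: 6.75
tcp_pos: [0.5728, 0.0384, 0.1666]
tool_rot: [0.711, 0.704, -0.0, -0.0]
ft_force: [-0.1, 0.6, 0.9]
opening: 0.055
gripper_force: 0.0
```

>>> play_rows([
  [4.5,0,0,0,0],
  [4,0,0,0,0],
  [3.5,0,0,0,0],
  [3.2,0,0,0,0],
  [3,0,0,0,0],
], newtons=20)

```text
time_s: 7.17
tcp_pos: [0.575, 0.0385, 0.1685]
tool_rot: [0.71, 0.704, 0.001, 0.001]
ft_force: [0.0, -0.2, -0.1]
opening: 0.0301
gripper_force: 0.0
```

```bash
python3 - <<'E'
from g import *
print(go((.5735,.038,.168),0),manip.state()["ft_force"],manip.state()["opening"])
a=eyes.get_image("top");b=eyes.get_image("scene")
o=np.hstack([cv2.resize(q,(400,333),interpolation=cv2.INTER_CUBIC) for q in(a[165:265,280:400],b[145:245,300:420])])
cv2.imwrite("pics/c5.png",np.clip(o*1.3,0,255).astype(np.uint8))
E
```

```text
([-0.06, -0.15, 0.05], np.float64(-0.5), np.float64(-0.5)) [ 0.04496543 -0.15409635 -0.08469621] 0.030064424013257547
```

View pics/c5.png

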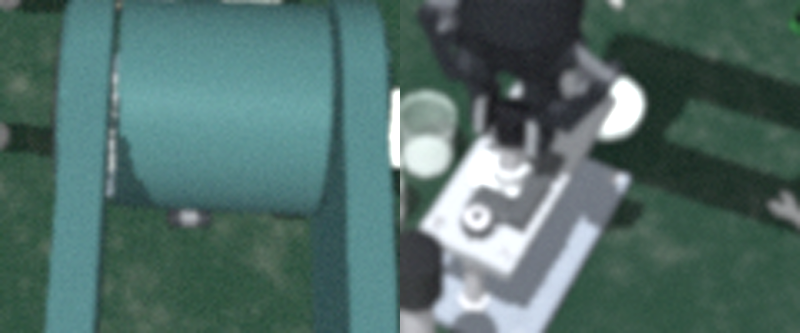

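The fingers stand astride the black knob at crop (512,120), with no contact at 30 mm opening. Closing gently.

>>> play_rows([
  [2.8,0,-0.1,0,0],
  [2.6,0,-0.1,0,0],
  [2.5,0,-0.1,0,0],
  [2.4,0,-0.1,0,0],
  [2.3,0,-0.1,0,0],
], newtons=20)

```text
time_s: 7.68
tcp_pos: [0.5736, 0.0386, 0.1675]
tool_rot: [0.71, 0.704, 0.0, 0.0]
ft_force: [-0.2, 0.7, 1.9]
opening: 0.0235
gripper_force: 19.0
```

>>> play_rows([
  [2,0,0,0,0],
  [2,0,0,0,0],
  [2,0,0,-0.2,0],
  [2,0,0,-0.5,0],
  [2,0,0,-0.8,0],
], newtons=35)

```text
time_s: 8.1
tcp_pos: [0.5726, 0.0387, 0.1748]
tool_rot: [0.71, 0.704, -0.001, -0.001]
ft_force: [1.0, -0.8, -4.9]
opening: 0.023
gripper_force: 34.5
```

>>> play_rows([
  [2,0,0,-0.5,0],
  [2,0,0,-1,0],
  [2,0,0,-1.5,0],
  [2,0,0,-2,0],
  [2,0,0,-2.4,0],
])

```text
time_s: 8.52
tcp_pos: [0.5733, 0.0387, 0.2]
tool_rot: [0.71, 0.704, 0.0, 0.0]
ft_force: [0.1, 0.4, -6.3]
opening: 0.0231
gripper_force: 34.5
```

>>> play_rows([
  [2,0,0,-0.3,0],
  [2,0,0,-0.6,0],
  [2,0,0,-0.8,0],
  [2,0,0,-0.8,0],
  [2,0,0,-0.8,0],
])

```text
time_s: 8.93
tcp_pos: [0.5734, 0.0387, 0.2074]
tool_rot: [0.71, 0.704, 0.0, 0.0]
ft_force: [-0.5, 0.5, -3.6]
opening: 0.0231
gripper_force: 34.6
```

>>> play_rows([
  [2,0,0,0,0],
  [2,0,0,0,0],
  [2,0,0,0,0],
  [2,0,0,0,0],
  [2,0,0,0,0],
])

```text
time_s: 9.35
tcp_pos: [0.5733, 0.0386, 0.2072]
tool_rot: [0.71, 0.704, -0.0, 0.0]
ft_force: [0.2, 0.3, -4.3]
opening: 0.0231
gripper_force: 34.6
```

```bash
python3 - <<'E'
from g import *
s=manip.state();print(s["tcp_pos"],s["ft_force"],s["torque"],s["gripper_force"],s["time_s"])
b=eyes.get_image("scene");X=np.array([.5735,.038,0])
for z in(.112,.128,.196,.226):print(z,proj("scene",X+[0,0,z]))
cv2.imwrite("pics/c6.png",np.clip(cv2.resize(b[140:230,300:390],(600,600),interpolation=cv2.INTER_CUBIC)*1.3,0,255).astype(np.uint8))
E
```

```text
[0.57330001 0.03863001 0.20721573] [ 0.15393966  0.2949534  -4.3085735 ] [-0.00327458 -0.10106403 -0.03402279] 34.56226408481598 9.35
0.112 [332.8336067  197.23923485]
0.128 [333.13972292 193.11241635]
0.196 [334.54441759 174.17542586]
0.226 [335.22345434 165.02118564]
```

View pics/c6.png

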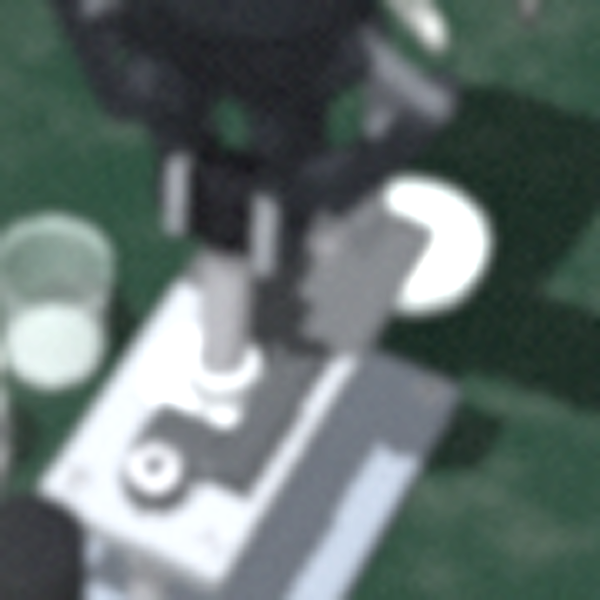

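The rod is drawn out about 40 mm: knob bottom near crop (225,245), rod entering the collar at (225,370), keeper bar still shut. Side forces are about zero and it is still. The measured lift is 39.7 mm, so I'm handing it in.

```bash
python3 -c "
from cell import manip
print(manip.finish_job())"
```

```text
the job is handed in; nothing more can be done
None
```

The keeper bar is shut against its stop, the plunger is held about 40 mm up with the ring at the collar by measured lift (I couldn't see it directly), and the job is handed in; no verdict came back.

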